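# Count along the tab rail and push the third card tin home

## Robot

A 6-joint arm with a two-finger parallel gripper is mounted at the origin on the work surface. World frame = base frame: x ahead of the robot, y to its left, z up, the work surface at z = 0. Lengths are in m, angles in rad, forces in N, time in s.
With the tool pointing down it reaches from about 0.3 to 0.875 m from the base axis. Payload 6.4 kg.
Tool frame: the origin (TCP) lies at the very end of the fingers, on their centre line; the grasp point (between the pads) lies 19 mm behind it; z points along the fingers, y is the line along which they close (so a half turn about z gives the same grasp; the last joint's range is limited). The gripper opens to 85 mm and grips with 20 to 120 N. Pads are 22 mm wide; open, the fingers measure 114 mm over their backs; the gripper's body (76 mm by 85 mm) begins 54 mm behind the grasp point. The pads swing forward as they close: fully open they stand 13 mm farther back than shut.
Start: joints at [1.017, 0.181, 1.607, -0, 1.354, -0.206], TCP at [0.196, 0.541, 0.231] pointing down, gripper open.
Joint ranges: [-2.99, 2.99], [-0.89, 2.07], [0.3, 2.58], [-1.14, 4.28], [0, 2.63], [-3.12, 3.12]. Speed limits (rad/s): [2.57, 2.57, 3.01, 3.14, 3.14, 3.14].

## Interface

Orientations are given as a unit quaternion [w, x, y, z].
In Python, from bench import ctrl, camera, calibration, order, outline_of gives the robot as it stands.
- The arm moves only by the tool move_arm, never from a script. Its argument "series" is a list that holds one entry, the list of rows, each a list of 5 numbers: the opening, from 0 (shut) to 1 (fully open), then the shift along the tool's x, y, z in mm, then the turn about the tool's z in rad. A call has exactly 10 rows; each row is the pose to reach, as a shift and turn from the pose commanded when the call began, along the tool's axes at that moment; what a row does not reach only later rows make up. A row lasts 1/12 s, in which the tool goes at most 41.7 mm and 7.16 degrees, less where a joint would pass 70% of its speed; a pose out of reach is approached as far as the arm can. A call with a gripper value outside its range is refused whole. The fingers move at their own pace and stop on an object; the grip force is fixed at half the most. Time passes only in rows, so rows that repeat a pose let the fingers close, or fill a call up. It gives the time, the measured TCP pose, the force, the opening and the grip force at its end, in the units of the state.
- ctrl.get_obs(): the state, without advancing time (a new reading comes with each control period).
- camera(name): name is "scene" or "top" or "wrist"; returns (picture, depth): 384x512x3 uint8, blue, green, red; 384x512 float32, m along the optical axis (not along the pixel's ray), 0 where there is no reading.
- calibration(name): a dict with "intrinsics" (3x3 intrinsics, pixels), "rvec" (rotation vector, rad) and "tvec" (3), from world to camera coordinates, as OpenCV has them. Camera axes: x right, y down, z forward; pixel columns grow to the right and rows downward; lengths in m; the calibration is good to about 2 mm. A picture is of the moment at which its call begins: read the wrist's pose just before it. calibration takes no time and is no camera call; for the wrist camera it gives the pose at the moment of the call.
- order.hand_in(): hands the job in; it is judged then, once.
Trained networks look in the newest picture that a camera, given by its name, has taken for a name from the list of things; names that differ only in an ending like _2 or _b are one class to them, and where a whole thing is asked for, a point or a joint stands for the part that bears it (a point fixed in the world has none). Each returns a list of dicts, best first, with "conf" (0 to 1); they miss things now and then, are a little off and sometimes report something else, mostly with a low value. They report only what shows in the picture. A call takes as long as a camera call.
- outline_of(target, camera): "region" (384x512 bool, what is visible of it) and "bbox" ([centre column, centre row, width, height] in pixels, round what is visible of it).
The state is a dict: "time_s": time; "q": joint angles; "dq": joint speeds; "joint_efforts": joint torques, N m; "eef_pos": TCP position; "eef_rot": TCP orientation; "wrist_force": force on the tool from outside, world axes, zero at the start; "torque": the same for the moment, N m; "opening": opening from 0.0 (shut) to 1.0 (fully open); "grasp_force": force on a finger pad.
Only numpy, scipy, OpenCV 4.12 (cv2) and the standard library are available. Lean on these libraries where they do the work, as an engineer would, in place of code of your own. Each camera call takes 0.05 s, during which the arm holds its last target. There are 200 camera calls.

## Task

Count along the divider rack from its red end cap: run a fingertip along the rail at the back, so that the yellow tabs of the first, second and third gaps are laid over in that order, and leave the fourth tab standing. Then push the blue tin waiting in the mouth of that third gap fully home against the back stop. Only push, never lift or tip a tin, and leave the other three tins and the candlestick where they are.

Things in the scene. Friction and masses are not known exactly. Their poses are not given: they have to be found in the camera images.
- rack: metal divider rack fixed to the table: four gaps in a row, open at front and top, no floor. Origin on the table, middle of the mouth line; x into the gaps, away from the robot at yaw 0; y along the row; z up. 4 mm walls, 48 mm high, x = 0 to 88 mm, at y = -116, -58, 0, 58, 116 mm. Gaps 54 mm wide, centred at y = 87 (a), 29 (b), -29 (c), -87 mm (d). Place and yaw vary.
- rail_mid (a point): middle of the rail's top face: a flat metal rail along the top of the rack's back, 24 mm wide (rack x = 88 to 112 mm), 236 mm long, top 52 mm above the table, carrying the four yellow tabs. This point is at x = 100, y = 0, z = 52 mm in the rack's frame. The back stop's face, where the tins' noses come to rest, is at rack x = 88 mm.
- red_cap: red plastic end cap, 50 x 16 x 22 mm, fixed on one end wall of the rack (centred at rack y = +123 or -123 mm, changing from start to start), its top 68 mm above the table, between x = 5 and 55 mm of the rack. It marks the end from which the gaps are counted. Origin at the centre of its underside.
- grey_cap: the same cap in grey, on the other end wall. Origin at the centre of its underside.
- pivot_a (a point): pivot of the yellow marker tab on the rail behind gap a, 3 mm above the rail's top (fixed in the rack at x = 100, z = 55 mm). The upright tab is 20 mm wide (rack x), 4 mm thick (rack y), and reaches 30 mm above the pivot.
- tab_a (a joint): lean of the yellow tab behind gap a, rad: about 0 upright (within 0.1 at the start), positive leaning towards the rack's -y, negative towards +y, stops at 1.35 either way (lying over). Very light (under 0.5 N); it stays by friction near upright, and from about 0.5 rad falls over by itself and stays down.
- pivot_b (a point): pivot of the yellow marker tab on the rail behind gap b, 3 mm above the rail's top (fixed in the rack at x = 100, z = 55 mm). The upright tab is 20 mm wide (rack x), 4 mm thick (rack y), and reaches 30 mm above the pivot.
- tab_b (a joint): lean of the yellow tab behind gap b, rad: about 0 upright (within 0.1 at the start), positive leaning towards the rack's -y, negative towards +y, stops at 1.35 either way (lying over). Very light (under 0.5 N); it stays by friction near upright, and from about 0.5 rad falls over by itself and stays down.
- pivot_c (a point): pivot of the yellow marker tab on the rail behind gap c, 3 mm above the rail's top (fixed in the rack at x = 100, z = 55 mm). The upright tab is 20 mm wide (rack x), 4 mm thick (rack y), and reaches 30 mm above the pivot.
- tab_c (a joint): lean of the yellow tab behind gap c, rad: about 0 upright (within 0.1 at the start), positive leaning towards the rack's -y, negative towards +y, stops at 1.35 either way (lying over). Very light (under 0.5 N); it stays by friction near upright, and from about 0.5 rad falls over by itself and stays down.
- pivot_d (a point): pivot of the yellow marker tab on the rail behind gap d, 3 mm above the rail's top (fixed in the rack at x = 100, z = 55 mm). The upright tab is 20 mm wide (rack x), 4 mm thick (rack y), and reaches 30 mm above the pivot.
- tab_d (a joint): lean of the yellow tab behind gap d, rad: about 0 upright (within 0.1 at the start), positive leaning towards the rack's -y, negative towards +y, stops at 1.35 either way (lying over). Very light (under 0.5 N); it stays by friction near upright, and from about 0.5 rad falls over by itself and stays down.
- tin_a: blue index-card tin, closed box 100 long (x) x 47 wide (y) x 60 mm high, a brass label frame on its -x end; loose, about 0.25 kg, stands on the table with 25 to 40 mm of its nose in the mouth of gap a. Origin at the centre of its underside. Fully home, its nose is on the back stop (origin at x = 38 mm in the rack's frame) and its label end still stands 12 mm out of the mouth.
- tin_b: blue index-card tin, closed box 100 long (x) x 47 wide (y) x 60 mm high, a brass label frame on its -x end; loose, about 0.25 kg, stands on the table with 25 to 40 mm of its nose in the mouth of gap b. Origin at the centre of its underside. Fully home, its nose is on the back stop (origin at x = 38 mm in the rack's frame) and its label end still stands 12 mm out of the mouth.
- tin_c: blue index-card tin, closed box 100 long (x) x 47 wide (y) x 60 mm high, a brass label frame on its -x end; loose, about 0.25 kg, stands on the table with 25 to 40 mm of its nose in the mouth of gap c. Origin at the centre of its underside. Fully home, its nose is on the back stop (origin at x = 38 mm in the rack's frame) and its label end still stands 12 mm out of the mouth.
- tin_d: blue index-card tin, closed box 100 long (x) x 47 wide (y) x 60 mm high, a brass label frame on its -x end; loose, about 0.25 kg, stands on the table with 25 to 40 mm of its nose in the mouth of gap d. Origin at the centre of its underside. Fully home, its nose is on the back stop (origin at x = 38 mm in the rack's frame) and its label end still stands 12 mm out of the mouth.
- candlestick: brass candlestick, 68 mm across the foot, 105 mm high, about 0.4 kg, loose, standing 190 to 230 mm to the rack's +y side of its middle; not to be disturbed. Origin at the centre of its underside.

How it is judged:
On the way, in this order (a step that is already met when the one before it is completed fails the run):
1. the tab of the first gap from the red cap is laid over (((y of red_cap in the frame of rack above 0 m and (value of joint tab_a above 0.8 rad or value of joint tab_a below -0.8 rad)) or (y of red_cap in the frame of rack below 0 m and (value of joint tab_d above 0.8 rad or value of joint tab_d below -0.8 rad)))), for 0.1 s.
2. the tab of the second gap from the red cap is laid over (((y of red_cap in the frame of rack above 0 m and (value of joint tab_b above 0.8 rad or value of joint tab_b below -0.8 rad)) or (y of red_cap in the frame of rack below 0 m and (value of joint tab_c above 0.8 rad or value of joint tab_c below -0.8 rad)))), for 0.1 s.
3. the tab of the third gap from the red cap is laid over (((y of red_cap in the frame of rack above 0 m and (value of joint tab_c above 0.8 rad or value of joint tab_c below -0.8 rad)) or (y of red_cap in the frame of rack below 0 m and (value of joint tab_b above 0.8 rad or value of joint tab_b below -0.8 rad)))), for 0.1 s.
4. the tin of the third gap is pushed home (((y of red_cap in the frame of rack above 0 m and (x of tin_c in the frame of rack between 0.034 and 0.042 m and y of tin_c in the frame of rack between -0.036 and -0.022 m and height (world z) of tin_c below 0.005 m and angle between tin_c's own z axis and vertical below 0.08 rad)) or (y of red_cap in the frame of rack below 0 m and (x of tin_b in the frame of rack between 0.034 and 0.042 m and y of tin_b in the frame of rack between 0.022 and 0.036 m and height (world z) of tin_b below 0.005 m and angle between tin_b's own z axis and vertical below 0.08 rad)))), for 0.2 s.
At the end, for the whole second after the job is handed in: From the red cap, tabs 1-3 lie over (past 0.8 rad), tab 4 stands (within 0.4 rad); the third tin rests on the table in its gap, nose within 4 mm of the back stop; the other tins are within 8 mm and the upright candlestick within 15 mm of their starts (((y of red_cap in the frame of rack above 0 m and ((value of joint tab_a above 0.8 rad or value of joint tab_a below -0.8 rad) and (value of joint tab_b above 0.8 rad or value of joint tab_b below -0.8 rad) and (value of joint tab_c above 0.8 rad or value of joint tab_c below -0.8 rad) and value of joint tab_d between -0.4 and 0.4 rad and (x of tin_c in the frame of rack between 0.034 and 0.042 m and y of tin_c in the frame of rack between -0.036 and -0.022 m and height (world z) of tin_c below 0.005 m and angle between tin_c's own z axis and vertical below 0.08 rad) and linear speed of tin_c below 0.01 m/s and distance of each of tin_a, tin_b, tin_d from where it was at the start of the episode below 0.008 m)) or (y of red_cap in the frame of rack below 0 m and ((value of joint tab_d above 0.8 rad or value of joint tab_d below -0.8 rad) and (value of joint tab_c above 0.8 rad or value of joint tab_c below -0.8 rad) and (value of joint tab_b above 0.8 rad or value of joint tab_b below -0.8 rad) and value of joint tab_a between -0.4 and 0.4 rad and (x of tin_b in the frame of rack between 0.034 and 0.042 m and y of tin_b in the frame of rack between 0.022 and 0.036 m and height (world z) of tin_b below 0.005 m and angle between tin_b's own z axis and vertical below 0.08 rad) and linear speed of tin_b below 0.01 m/s and distance of each of tin_d, tin_c, tin_a from where it was at the start of the episode below 0.008 m))) and distance of candlestick from where it was at the start of the episode below 0.015 m and angle between candlestick's own z axis and vertical below 0.15 rad); the robot touches nothing.
It fails at once if the fourth tab from the red cap is knocked over ((y of red_cap in the frame of rack above 0 m and (value of joint tab_d above 0.8 rad or value of joint tab_d below -0.8 rad)) or (y of red_cap in the frame of rack below 0 m and (value of joint tab_a above 0.8 rad or value of joint tab_a below -0.8 rad))).
It fails at once if a tin that is not the third is moved by more than 12 mm ((y of red_cap in the frame of rack above 0 m and distance of any of tin_a, tin_b, tin_d from where it was at the start of the episode above 0.012 m) or (y of red_cap in the frame of rack below 0 m and distance of any of tin_d, tin_c, tin_a from where it was at the start of the episode above 0.012 m)).
It fails at once if a tin is lifted by more than 10 mm or tipped by more than 0.25 rad (height (world z) of any of tin_a, tin_b, tin_c, tin_d above 0.01 m or angle between any of tin_a, tin_b, tin_c, tin_d's own z axis and vertical above 0.25 rad).
It fails at once if the candlestick is shifted by more than 20 mm or knocked over (distance of candlestick from where it was at the start of the episode above 0.02 m or angle between candlestick's own z axis and vertical above 0.3 rad).
It also fails if it takes over 48 s, if anything falls off the work surface, if the arm or the gripper's body presses on something with over 40 N, if the wrist force passes 120 N, or if a joint passes its speed limit or range.

## Working session

There is one attempt and no reset: what is moved stays moved. The work goes in short steps, Python scripts to look and compute and a tool call to move; the robot and the scene stay as the last step left them, time stands still between calls to the robot, and variables do not carry over. Pictures are saved under pics/ and viewed, at most 10 in all, crops included, and the job is handed in when it is done.

Besides the shell and the picture viewer there is one more tool, called after "Request:" by a JSON object that holds its "op" and its "data". move_arm: Moves the arm, as the interface text tells. Its arguments: {"type":"object","properties":{"series":{"type":"array","items":{"type":"array","items":{"type":"array","items":{"type":"number"}}}}},"required":["series"]}

```bash
mkdir -p pics; cat > h.py <<'E'
import numpy as np, cv2
from bench import ctrl, camera, calibration, order, outline_of
def cloud(depth,cal):
    K=np.array(cal["intrinsics"]);R=cv2.Rodrigues(np.array(cal["rvec"],float))[0];t=np.array(cal["tvec"],float).ravel()
    v,u=np.mgrid[:depth.shape[0],:depth.shape[1]]
    P=np.stack([(u-K[0,2])/K[0,0]*depth,(v-K[1,2])/K[1,1]*depth,depth],-1)
    return (P-t)@R
E
python3 - <<'E'
from h import *
for c in ["top","scene"]:
    cal=calibration(c);im,d=camera(c);P=cloud(d,cal);cv2.imwrite(f"pics/{c}.png",im);np.savez(c,im=im,d=d,P=P)
    for n in ["red_cap","grey_cap","tin_a","tab_a","candlestick","rack"]:
        for o in outline_of(n,c):
            r=o["region"]&(d>0); q=P[r]
            print(c,n,round(o["conf"],2),np.round(o["bbox"]),np.round(np.median(q,0),3) if len(q) else None, np.round(np.percentile(q,95,axis=0),3) if len(q) else None)
print(ctrl.get_obs())
E
```

```text
top red_cap 0.5 [247. 187.   4.  27.] [0.607 0.061 0.067] [0.63  0.069 0.069]
top grey_cap 0.66 [367. 186.  10.  26.] [ 0.61  -0.181  0.067] [ 0.633 -0.177  0.069]
top grey_cap 0.47 [303. 177. 115.  55.] [ 0.67  -0.063  0.049] [0.689 0.042 0.065]
top tin_a 0.85 [264. 214.  26.  51.] [0.557 0.025 0.06 ] [0.602 0.046 0.062]
top tin_a 0.65 [347. 212.  31.  55.] [ 0.56  -0.144  0.059] [ 0.608 -0.126  0.062]
top tin_a 0.63 [293. 215.  26.  49.] [ 0.557 -0.031  0.059] [ 0.603 -0.01   0.062]
top tab_a 0.42 [316. 154.   1.  10.] [ 0.68  -0.088  0.074] [ 0.691 -0.088  0.086]
top tab_a 0.41 [344. 151.   9.   9.] [ 0.682 -0.145  0.077] [ 0.701 -0.144  0.086]
top candlestick 0.91 [197. 233.  29.  32.] [0.522 0.155 0.016] [0.55  0.183 0.106]
top rack 0.91 [302. 175. 111.  49.] [ 0.67  -0.063  0.048] [0.69  0.044 0.063]
scene red_cap 0.9 [258. 195.  18.  21.] [0.616 0.069 0.066] [0.634 0.072 0.069]
scene grey_cap 0.56 [162. 148.  22.  18.] [ 0.618 -0.176  0.065] [ 0.636 -0.173  0.069]
scene tin_a 0.96 [260. 181.  53.  49.] [0.561 0.033 0.06 ] [0.608 0.05  0.062]
scene tin_a 0.96 [235. 171.  51.  4
[... 729 characters left out ...]
 0.7, 'q': array([ 1.01670265e+00,  1.80741034e-01,  1.60698929e+00,  3.28120374e-05,
        1.35383346e+00, -2.06321236e-01]), 'dq': array([-1.55543246e-03, -5.14892093e-04, -2.16641216e-04,  7.73754184e-04,
       -1.82636854e-03, -8.12203874e-05]), 'joint_efforts': array([ 6.12744079e-04, -4.44732642e+01, -3.51616144e+01, -2.13747835e-04,
        6.90115048e-04, -1.04831020e-05]), 'eef_pos': array([0.19595625, 0.54059624, 0.23132683]), 'eef_rot': array([-9.52085178e-06,  1.73014738e-01,  9.84919235e-01,  1.93485405e-05]), 'wrist_force': array([0.48625816, 0.21395747, 0.29997937]), 'torque': array([-0.05169709,  0.05753928,  0.04625805]), 'grasp_force': 0.0, 'opening': 1.0005215623249655}
```

```bash
python3 -c "
import cv2,numpy as np
a=cv2.imread('pics/top.png');b=cv2.imread('pics/scene.png')
cv2.imwrite('pics/both.png',cv2.resize(np.vstack([a,b]),(400,600)))"; ls pics
```

```text
both.png
scene.png
top.png
```

View pics/top.png

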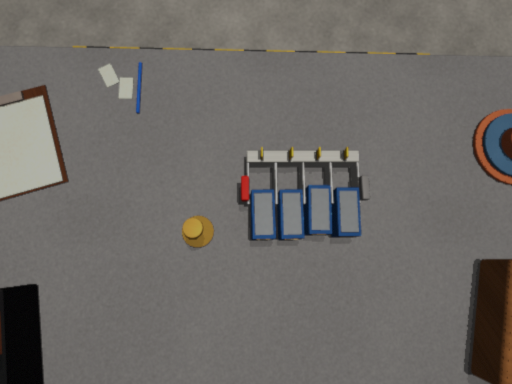

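The top view shows the red cap at pixel (245,187), the rack's +y end, so the order is tabs a, b, c and the tin is tin_c. The tabs stand at about (262/292/319/347, 153). The candlestick is at (197,232), clear to the left.

Request:
{"op": "move_arm", "data": {"series": [[[0,-37,-15,0,-0.1],[0,-74,-31,0,-0.2],[0,-111,-46,0,-0.3],[0,-148,-62,0,-0.36],[0,-185,-77,0,-0.36],[0,-222,-92,0,-0.36],[0,-259,-108,0,-0.36],[0,-296,-123,0,-0.36],[0,-333,-138,0,-0.36],[0,-370,-154,0,-0.36]]]}}

```text
time_s: 1.53
eef_pos: [0.4926, 0.2682, 0.2315]
eef_rot: [0.0, -0.006, 1.0, 0.0]
wrist_force: [-0.9, 1.3, 0.5]
opening: 0.004
grasp_force: 0.0
```

```bash
python3 - <<'E'
from h import *
for c in ["top","scene"]:
    z=np.load(c+".npz");P=z["P"].reshape(-1,3);im=z["im"].reshape(-1,3).astype(int)
    x,y,h=P.T;b,g,r=im.T
    m=(h>.047)&(h<.057)&(x>.66)&(x<.72)&(abs(y+.057)<.125); q=P[m]
    # rail front/back edges per y-bin
    bins=np.arange(-.17,.06,.01);e=[(c0+.005,np.percentile(q[(q[:,1]>=c0)&(q[:,1]<c0+.01),0],97)) for c0 in bins if ((q[:,1]>=c0)&(q[:,1]<c0+.01)).sum()>5]
    e=np.array(e);k=np.polyfit(e[:,0],e[:,1],1);print(c,"rail back edge x at y=-.057:",np.polyval(k,-.057),"slope",k[0],"y ext",np.percentile(q[:,1],[1,99]))
    ty=(r>100)&(g>80)&(b<70)&(x>.65)&(x<.71)&(h>.06)&(abs(y+.057)<.12);t=P[ty]
    for yc in [.0295,-.0285,-.0865,-.1445]:
        s=t[abs(t[:,1]-yc)<.02];print(" tab",yc,len(s),s.mean(0).round(4) if len(s) else "",np.ptp(s[:,0]) if len(s) else "")
    m=(h>.056)&(h<.064)&(x<.64)
    for yc in [.0295,-.0285,-.0865,-.1445]:
        s=P[m&(abs(y-yc)<.021)&(x>.45)];print(" tin",yc,np.percentile(s[:,0],[2,98]).round(4),np.percentile(s[:,1],[2,50,98]).round(4))
o=ctrl.get_obs();print(o["time_s"],o["eef_pos"],o["eef_rot"],o["opening"])
E
```

```text
top rail back edge x at y=-.057: 0.690503336764001 slope -0.011802836917679036 y ext [-0.17789722  0.05600102]
 tab 0.0295 18 [0.6791 0.028  0.084 ] 0.017317988000713713
 tab -0.0285 18 [ 0.6809 -0.0325  0.0834] 0.01929933608695389
 tab -0.0865 15 [ 0.6832 -0.0883  0.0836] 0.018789025070214738
 tab -0.1445 19 [ 0.6825 -0.1443  0.0834] 0.0188522161918504
 tin 0.0295 [0.5109 0.606 ] [0.0097 0.0281 0.0463]
 tin -0.0285 [0.5114 0.6063] [-0.049  -0.03   -0.0106]
 tin -0.0865 [0.5199 0.6156] [-0.1066 -0.0873 -0.0682]
 tin -0.1445 [0.5155 0.6113] [-0.1646 -0.1454 -0.127 ]
scene rail back edge x at y=-.057: 0.6927247224176266 slope -0.008465981955103228 y ext [-0.17262648  0.05915313]
 tab 0.0295 30 [0.6811 0.0311 0.0841] 0.017926603208381686
 tab -0.0285 39 [ 0.682  -0.03    0.0822] 0.02054593896787038
 tab -0.0865 34 [ 0.6829 -0.0858  0.0833] 0.019528222467587786
 tab -0.1445 23 [ 0.6849 -0.1418  0.0802] 0.01675104235301772
 tin 0.0295 [0.5106 0.6078] [0.0092 0.031  0.0497]
 tin -0.0285 [0.5115 0.6081] [-0.0486 -0.0269 -0.0079]
 tin -0.0865 [0.5205 0.6173] [-0.1065 -0.0853 -0.0659]
 tin -0.1445 [0.5158 0.6124] [-0.1646 -0.1429 -0.1239]
1.5333 [0.49262006 0.26819353 0.23154526] [ 2.81509874e-04 -6.08352884e-03  9.99981447e-01  1.30714062e-04] 0.004013557319445111
```

Request:
{"op": "move_arm", "data": {"series": [[[0,-27,-27,0,0],[0,-54,-54,0,0],[0,-81,-81,0,0],[0,-108,-108,0,0],[0,-135,-135,0,0],[0,-162,-162,0,0],[0,-186,-185,0,0],[0,-186,-185,30,0],[0,-186,-185,60,0],[0,-186,-185,90,0]]]}}

```text
time_s: 2.37
eef_pos: [0.6804, 0.086, 0.1405]
eef_rot: [0.001, -0.005, 1.0, 0.0]
wrist_force: [-0.1, -0.1, -1.3]
opening: 0.002
grasp_force: 0.0
```

```bash
python3 - <<'E'
from h import *
im,d=camera("wrist");cv2.imwrite("pics/w1.png",im)
E
```

```text
(no output)
```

View pics/w1.png

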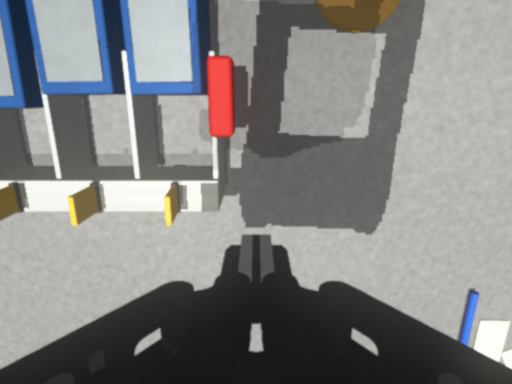

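The wrist picture shows the fingertip at about (256,235) in line with the rail. Tab a is at (171,203), b at (83,203) and c at (8,203). The way to the rail's red end is clear.

Request:
{"op": "move_arm", "data": {"series": [[[0,0,0,25,0],[0,0,0,50,0],[0,0,0,72,0],[0,0,0,72,0],[0,0,-12,72,0],[0,0,-24,72,0],[0,0,-36,72,0],[0,0,-48,72,0],[0,0,-60,72,0],[0,0,-72,72,0]]]}}

```text
time_s: 3.25
eef_pos: [0.681, 0.013, 0.0704]
eef_rot: [0.001, -0.006, 1.0, -0.0]
wrist_force: [-0.2, -0.1, -0.2]
opening: 0.002
grasp_force: 0.0
```

```bash
cat > tabs.py <<'E'
from h import *
cal=calibration("scene");im,d=camera("scene");P=cloud(d,cal).reshape(-1,3)
x,y,h=P.T;b,g,r=im.reshape(-1,3).astype(int).T
t=P[(r>100)&(g>80)&(b<70)&(x>.65)&(x<.71)&(h>.05)&(abs(y+.057)<.13)]
for n,yc in zip("abcd",[.0295,-.0285,-.0865,-.1445]):
    s=t[(t[:,1]<yc+.01)&(t[:,1]>yc-.036)];print(n,len(s),np.r_[s[:,1].min(),s[:,1].max(),s[:,2].max()].round(3) if len(s) else "")
import sys
if len(sys.argv)>1: cv2.imwrite(sys.argv[1],cv2.resize(im[120:260,100:380],(800,400)))
E
python3 tabs.py
```

```text
a 100 [0.003 0.026 0.074]
b 114 [-0.033 -0.027  0.087]
c 109 [-0.089 -0.083  0.086]
d 87 [-0.145 -0.14   0.085]
```

Request:
{"op": "move_arm", "data": {"series": [[[0,0,-6,1,0],[0,0,-12,2,0],[0,0,-18,2,0],[0,0,-24,2,0],[0,0,-32,2,0],[0,0,-40,2,0],[0,0,-48,2,0],[0,0,-56,2,0],[0,0,-62,2,0],[0,0,-62,2,0]]]}}

```text
time_s: 4.13
eef_pos: [0.6813, -0.0487, 0.0673]
eef_rot: [0.0, -0.005, 1.0, -0.0]
wrist_force: [0.1, 0.1, 1.2]
opening: 0.001
grasp_force: 0.0
```

```bash
python3 tabs.py
```

```text
a 160 [0.    0.027 0.066]
b 96 [-0.057 -0.019  0.285]
c 99 [-0.088 -0.083  0.086]
d 77 [-0.145 -0.14   0.085]
```

Request:
{"op": "move_arm", "data": {"series": [[[0,0,-8,0,0],[0,0,-16,0,0],[0,0,-24,0,0],[0,0,-32,0,0],[0,0,-40,0,0],[0,0,-48,0,0],[0,0,-54,0,0],[0,0,-58,0,0],[0,0,-58,0,0],[0,0,-58,0,0]]]}}

```text
time_s: 5.02
eef_pos: [0.6819, -0.1052, 0.0673]
eef_rot: [-0.0, -0.006, 1.0, 0.0]
wrist_force: [-0.0, -0.5, -0.2]
opening: -0.001
grasp_force: 0.0
```

```bash
python3 tabs.py
```

```text
a 147 [-0.001  0.026  0.065]
b 142 [-0.06  -0.03   0.065]
c 87 [-0.118 -0.077  0.312]
d 72 [-0.145 -0.14   0.086]
```

Request:
{"op": "move_arm", "data": {"series": [[[0,0,0,-30,0],[0,0,0,-60,0],[0,0,0,-80,0],[0,30,3,-80,0],[0,65,7,-80,0],[0,100,10,-80,0],[0,135,13,-80,0],[0,170,16,-80,0],[0,205,19,-80,0],[0,212,19,-80,0]]]}}

```text
time_s: 5.9
eef_pos: [0.4644, -0.0864, 0.1459]
eef_rot: [-0.002, -0.007, 1.0, 0.001]
wrist_force: [0.6, 0.7, -0.5]
opening: -0.003
grasp_force: 0.0
```

```bash
python3 tabs.py pics/s2.png; python3 - <<'E'
from h import *
cal=calibration("wrist");im,d=camera("wrist");P=cloud(d,cal)
for o in outline_of("tin_a","wrist"):
    q=P[o["region"]&(d>0)];q=q[abs(q[:,2]-.06)<.006]
    if len(q)>50: print(round(o["conf"],2),len(q),np.percentile(q,[1,50,99],axis=0)[:,:2].round(4).tolist())
cv2.imwrite("pics/w2.png",im)
E
```

```text
a 140 [-0.001  0.026  0.065]
b 127 [-0.058 -0.031  0.065]
c 114 [-0.117 -0.089  0.064]
d 26 [-0.144 -0.14   0.086]
0.97 308 [[0.5737, -0.0912], [0.5883, -0.0866], [0.6008, -0.0818]]
0.83 1979 [[0.5129, -0.1719], [0.5241, -0.1494], [0.5878, -0.1261]]
0.81 2102 [[0.508, -0.0573], [0.5202, -0.0361], [0.5392, -0.0115]]
0.78 3687 [[0.5077, -0.0003], [0.5306, 0.0236], [0.597, 0.0463]]
```

View pics/s2.png

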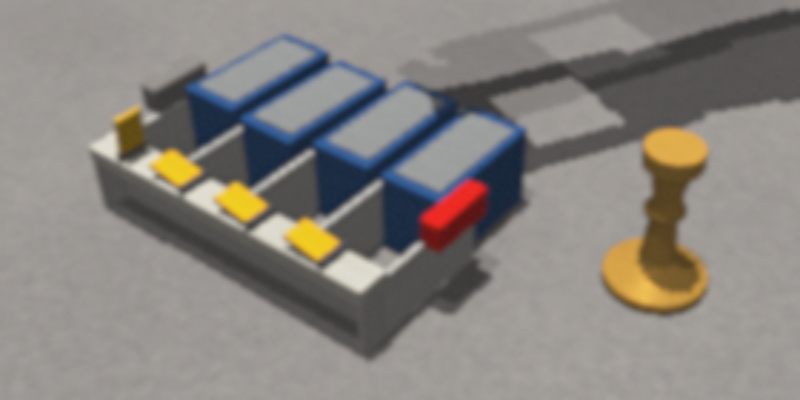

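View pics/w2.png

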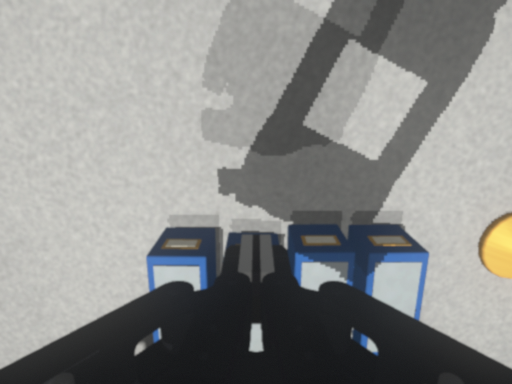

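The scene view shows tabs a, b and c lying over, at (312,240), (240,203) and (177,168), and d standing at (128,130). The wrist view shows the closed fingers centred in front of tin_c at (254,238). Next I go down and push.

Request:
{"op": "move_arm", "data": {"series": [[[0,0,0,30,0],[0,0,0,60,0],[0,0,0,90,0],[0,0,0,112,0],[0,0,0,121,0],[0,-5,0,121,0],[0,-12,0,121,0],[0,-19,0,121,0],[0,-26,0,121,0],[0,-32,0,121,0]]]}}

```text
time_s: 6.88
eef_pos: [0.5042, -0.0887, 0.0279]
eef_rot: [0.002, -0.006, 1.0, -0.001]
wrist_force: [-0.4, -0.3, -0.1]
opening: -0.002
grasp_force: 0.0
```

Request:
{"op": "move_arm", "data": {"series": [[[0,-4,0,2,0],[0,-8,0,2,0],[0,-12,0,2,0],[0,-17,0,2,0],[0,-22,0,2,0],[0,-27,0,2,0],[0,-32,0,2,0],[0,-36,0,2,0],[0,-40,0,2,0],[0,-40,0,2,0]]]}}

```text
time_s: 7.72
eef_pos: [0.5428, -0.0878, 0.0245]
eef_rot: [0.001, -0.006, 1.0, -0.0]
wrist_force: [-0.3, 0.0, 0.5]
opening: -0.003
grasp_force: 0.0
```

```bash
cat > tins.py <<'E'
from h import *
import sys
for c in ["top","scene"]:
    cal=calibration(c);im,d=camera(c);P=cloud(d,cal).reshape(-1,3);x,y,h=P.T
    m=(h>.056)&(h<.064)&(x<.68)&(x>.48)
    for yc in [.0295,-.0285,-.0865,-.1445]:
        s=P[m&(abs(y-yc)<.02)];print(c,yc,np.percentile(s[:,0],[2,98]).round(4),np.percentile(s[:,1],[2,50,98]).round(4))
    if len(sys.argv)>1: cv2.imwrite(f"pics/{c}{sys.argv[1]}.png",im)
E
python3 tins.py
```

```text
top 0.0295 [0.5114 0.6752] [0.0101 0.0279 0.0463]
top -0.0285 [0.5106 0.6745] [-0.0473 -0.0282 -0.0106]
top -0.0865 [0.568  0.6787] [-0.1021 -0.0768 -0.0668]
top -0.1445 [0.5136 0.5156] [-0.162  -0.1585 -0.1519]
scene 0.0295 [0.5109 0.6777] [0.0105 0.0296 0.0491]
scene -0.0285 [0.511 0.677] [-0.0474 -0.0285 -0.009 ]
scene -0.0865 [0.5483 0.677 ] [-0.1055 -0.0865 -0.0672]
scene -0.1445 [0.5306 0.6732] [-0.1634 -0.1444 -0.125 ]
```

Request:
{"op": "move_arm", "data": {"series": [[[0,-2,0,0,0],[0,-4,0,0,0],[0,-6,0,0,0],[0,-8,0,0,0],[0,-10,0,0,0],[0,-12,0,0,0],[0,-13,0,0,0],[0,-14,0,0,0],[0,-14,0,0,0],[0,-14,0,0,0]]]}}

```text
time_s: 8.65
eef_pos: [0.556, -0.0876, 0.0244]
eef_rot: [0.0, -0.006, 1.0, -0.0]
wrist_force: [-0.9, -0.6, -0.8]
opening: 0.001
grasp_force: 0.1
```

Request:
{"op": "move_arm", "data": {"series": [[[0,-1,0,0,0],[0,-1,0,0,0],[0,-2,0,0,0],[0,-2,0,0,0],[0,-3,0,0,0],[0,-3,0,0,0],[0,-4,0,0,0],[0,-4,0,0,0],[0,-4,0,0,0],[0,-4,0,0,0]]]}}

```text
time_s: 9.48
eef_pos: [0.5585, -0.0874, 0.0242]
eef_rot: [-0.001, -0.006, 1.0, 0.0]
wrist_force: [-6.7, -1.2, 4.6]
opening: -0.002
grasp_force: 3.5
```

```bash
python3 - <<'E'
from h import *
cal=calibration("scene");im,d=camera("scene");P=cloud(d,cal)
cv2.imwrite("pics/s3.png",cv2.resize(im[120:260,100:380],(800,400)))
x,y,h=P.reshape(-1,3).T;m=(h>.056)&(abs(h-.06)<.004)&(abs(y+.0865)<.015)&(x>.5)
print(np.percentile(x[m],[0,1,5,95,99,100]).round(4))
E
```

```text
[0.56   0.5635 0.5702 0.6851 0.6906 0.6917]
```

View pics/s3.png

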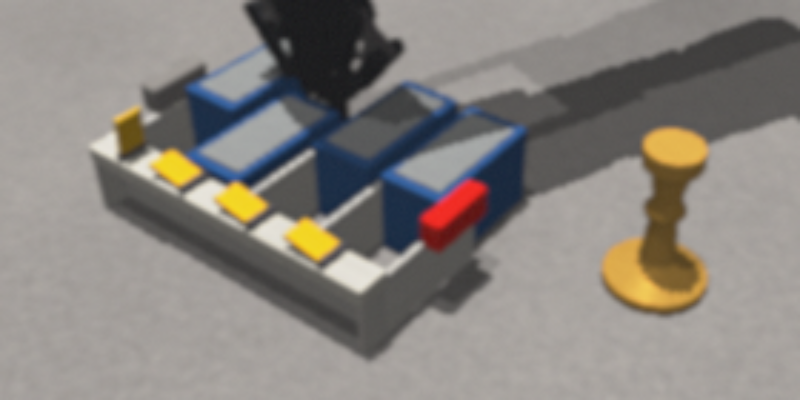

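The tin is up against the back stop: the wrist force jumped to -6.7 N at the expected position, and the picture shows its nose at the rail near (205,165). Now I retreat.

Request:
{"op": "move_arm", "data": {"series": [[[0,5,0,0,0],[0,15,0,0,0],[0,35,0,0,0],[0,60,0,0,0],[0,85,0,0,0],[0,100,0,-20,0],[0,120,0,-50,0],[0,140,0,-85,0],[0,160,0,-120,0],[0,160,0,-140,0]]]}}

```text
time_s: 10.37
eef_pos: [0.3984, -0.0895, 0.1673]
eef_rot: [0.002, -0.006, 1.0, -0.001]
wrist_force: [1.0, -0.8, -0.3]
opening: -0.0
grasp_force: 0.0
```

```bash
python3 tins.py 4; python3 tabs.py; python3 -c "
from h import *
print(ctrl.get_obs()['wrist_force'])"
```

```text
top 0.0295 [0.5115 0.674 ] [0.01   0.0279 0.0463]
top -0.0285 [0.5114 0.6747] [-0.0475 -0.03   -0.0107]
top -0.0865 [0.5705 0.675 ] [-0.1056 -0.0873 -0.0674]
top -0.1445 [0.5155 0.6115] [-0.1636 -0.1451 -0.1269]
scene 0.0295 [0.5105 0.6776] [0.0103 0.0293 0.0489]
scene -0.0285 [0.5112 0.6773] [-0.0476 -0.0286 -0.0089]
scene -0.0865 [0.5718 0.677 ] [-0.1053 -0.0866 -0.0675]
scene -0.1445 [0.5163 0.6722] [-0.1635 -0.1433 -0.125 ]
a 142 [0.    0.027 0.064]
b 131 [-0.063 -0.031  0.064]
c 115 [-0.116 -0.09   0.065]
d 26 [-0.146 -0.14   0.086]
[-0.10160466 -0.24999351  0.31034933]
```

View pics/top4.png

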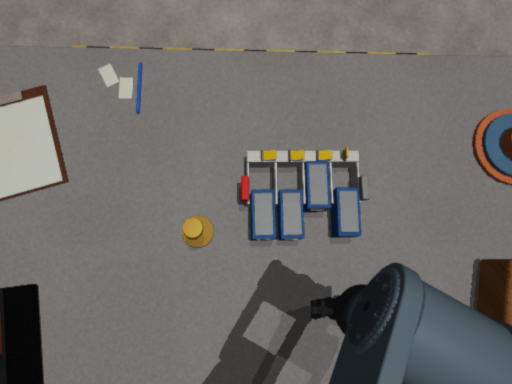

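The final top view shows tabs a, b and c down at (270/298/325, 155) and d standing at (347,153). Tin_c is home at (318,186). The other tins and the candlestick at (197,232) have not moved, and the arm is clear.

```bash
python3 -c "
from h import *
print(order.hand_in())"
```

```text
the job is handed in; nothing more can be done
None
```

I handed the job in with tabs 1–3 from the red cap laid over in order, the fourth standing, and the third tin pushed home against the back stop; the other tins and the candlestick had not moved, and no verdict came back from the hand-in.

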